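Index the test block on its slide

ROBOT

A 6-joint arm with a two-finger parallel gripper is mounted at the origin on a cart in front of the work surface, level with it; the furniture and walls round the work are solid. World frame = base frame: x ahead of the robot, y to its left, z up, the work surface at z = 0. Lengths are in m, angles in rad, forces in N, time in s.
With the tool pointing down it reaches from about 0.25 to 0.725 m from the base axis. Payload 4 kg.
Tool frame: the origin (TCP) lies at the very end of the fingers, on their centre line; the grasp point (between the pads) lies 19 mm behind it; z points along the fingers, y is the line along which they close (so a half turn about z gives the same grasp; the last joint's range is limited). The gripper opens to 85 mm and grips with 20 to 120 N. Pads are 22 mm wide; open, the fingers measure 114 mm over their backs; the gripper's body (76 mm by 85 mm) begins 54 mm behind the grasp point. The pads swing forward as they close: fully open they stand 13 mm farther back than shut.
Start: joints at [-1.271, 0.241, 0.005, 1.335, 0, 1.571], TCP at [0.148, -0.478, 0.231] pointing down, gripper open.
Joint ranges: [-2.72, 2.72], [-1.05, 1.87], [-1.09, 1.28], [-1.99, 2.15], [-1.42, 1.44], [-3.14, 3.14]. Speed limits (rad/s): [2.79, 2.79, 3.14, 3.14, 3.14, 3.14].

INTERFACE

Orientations are given as a unit quaternion [x, y, z, w].
In Python, from workcell import bot, vision, workorder gives the robot as it stands.
- The arm moves only by the shell command python3 -m creep 'ROWS' [OPENING]. ROWS is JSON, a list of rows, each a list of 2 entries, a list of its own where there are three numbers: the shift along the tool's x, y, z in mm, then the turn, a rotation vector about the tool's x, y, z in rad. In form: [[[dx, dy, dz], [wx, wy, wz]], ...]. A call has 1 to 12 rows; each row shifts and turns the commanded pose from where the row before left it, along the tool's axes as they then stand; what a row does not reach is not made up. A row lasts 1/8 s, in which the tool goes at most 62.5 mm and 10.7 degrees, less where a joint would pass 70% of its speed; a pose out of reach is approached as far as the arm can. A call is refused whole if a number of a shift passes 62.5 or a number of a turn 0.188, either way. A call with a gripper value outside its range is refused whole. OPENING is the finger opening in mm, from 0 to 85.4, set as the call begins (- or left out, the last holds). The fingers move at their own pace and stop on an object; the grip force is fixed at half the most. Time passes only in rows, so rows that do not move let the fingers close. It gives the time, the measured TCP pose, the force, the opening and the grip force at its end, in the units of the state.
- bot.get_obs(): the state, without advancing time (a new reading comes with each control period).
- vision.camera(name): name is "scene" or "top"; returns a dict with "image" (480x640x3 uint8, blue, green, red), "z_map" (480x640 float32, m along the optical axis (not along the pixel's ray), 0 where there is no reading), "K" (3x3 intrinsics, pixels), "rvec" (rotation vector, rad) and "tvec" (3), from world to camera coordinates, as OpenCV has them. Camera axes: x right, y down, z forward; pixel columns grow to the right and rows downward; lengths in m; the calibration is good to about 2 mm. A picture is of the moment at which its call begins.
- workorder.job_done(): hands the job in; it is judged then, once.
Trained networks look in a picture, given as the dict that the camera call returned (one of the last four; its "shot" number tells which), for a name from the list of things; names that differ only in an ending like _2 or _b are one class to them, and where a whole thing is asked for, a point or a joint stands for the part that bears it (a point fixed in the world has none). Each returns a list of dicts, best first, with "score" (0 to 1); they miss things now and then, are a little off and sometimes report something else, mostly with a low value. They report only what shows in the picture. A call takes as long as a camera call. They do not tell look-alikes from the thing itself.
- vision.spot_in(picture, query): "position" ([column, row] in pixels, amid what is visible of it).
- vision.place_of(picture, query): "position" ([column, row] in pixels: a listed point, or the origin of a listed thing).
The state is a dict: "clock": time; "joint_pos": joint angles; "joint_vel": joint speeds; "tau": joint torques, N m; "eef_pos": TCP position; "tool_rot": TCP orientation; "ft_force": force on the tool from outside, world axes, zero at the start; "ft_torque": the same for the moment, N m; "grip_width": finger opening in m; "grasp_force": force on a finger pad.
Only numpy, scipy, OpenCV 4.12 (cv2) and the standard library are available. Lean on these libraries where they do the work, as an engineer would, in place of code of your own. Each camera call takes 0.05 s, during which the arm holds its last target. There are 200 camera calls.

TASK

Bring the test block to its next indentation position without grasping anything, using only the fingertips: push the red pad of the locking bolt fully home, away from the robot, then push the blue carriage along its rail until it drops into its detent at the yellow index block, and leave it resting there. Do not force the carriage on past the detent; the test block rides along seated in its nest, not lifted or tipped, and the gear, bearing ring and dark pin are left standing where they are.

Things in the scene. Friction and masses are not known exactly. Their poses are not given: they have to be found in the camera images.
- slide_base: Fixed dark steel base plate of an indexing slide, 153 x 340 x 10 mm (x -58 to +95, y -170 to +170), with two rods and an aluminium end block at each end, tops 36 mm high. Origin on the bench under the middle of the rail. +y: along the rail, the way the carriage is pushed; +x: across it, away from the robot, the way the bolt is pushed.
- carriage (a joint): Travel (m) of the blue carriage along slide_base +y: 0 at start, 0.150 at the far stop, detent somewhere in 0.073 to 0.123. Friction 1.5 N. The push rises to about 6 N over the first detent pin, dips as the roller drops in, then needs about 14 N to climb out; let go in the dip it centres itself. Block 92 (x) x 96 (y) mm, z 16 to 62 mm.
- push_face (a point): Middle of the width of the carriage's flat rear (-y) upright face, the face to push on, at z 50 mm (12 mm below its top edge; at slide_base y -133 mm when travel is 0). 92 mm wide. A fingertip here must stay above the 36 mm high end block.
- gap_mark (a point): Point on the carriage, in the gap between its two detent pins, where the roller centre sits when it has dropped in (red line above it), at z 40 mm. Its axes are those of slide_base.
- index_mark (a point): Centre of the brass spring roller (12 mm diameter) of the yellow index block (22 x 28 x 46 mm, red line on top), at z 40 mm. The block is clamped immovably at the far edge of the base, at a different place each time. The carriage is in its detent when gap_mark meets index_mark along y. Axes as slide_base.
- bolt (a joint): Travel (m) of the red locking bolt along slide_base +x: 0 to 0.006 at the start, 0.034 fully home at its stop. Until pushed in, its upright red tab (top at z 59 mm) blocks the carriage a few mm ahead of its front face. Friction 2 N; it stays where it is left.
- bolt_pad (a point): Centre of the near face of the bolt's red push pad, z 30 mm. The pad is an upright plate 40 mm wide (y), 6 mm thick, from z 10 to 50 mm; its near face looks along -x of slide_base.
- test_block: Loose round pale steel hardness test block, 64 mm diameter, 12 mm thick, lying in the nest on top of the carriage (4 mm of play across). Origin at the centre of its underside, 62 mm above the bench.
- gear_specimen: Loose steel spur gear, 60 mm diameter, 14 mm thick, lying on the bench by the slide. Origin at the centre of its underside.
- ring_specimen: Loose bearing ring, 52 mm diameter, 15 mm high, lying on the bench by the slide. Origin at the centre of its underside.
- dark_pin: Loose dark stepped pin, 25 mm diameter, 63 mm tall, standing on the bench by the slide. Origin at the centre of its underside.
Not all that is in view belongs to the job. Leave any green or purple look-alike of the test_block alone.

How it is judged:
By the outcome, as a careful person would: the job done as asked, in the order asked, and still so for the second after the job is handed in, with the robot touching nothing.
It also fails if it takes over 51 s, if anything falls off the work surface, if the arm or the gripper's body presses on something with over 40 N, if the wrist force passes 120 N, or if a joint passes its speed limit or range.

## Working session

There is one attempt and no reset: what is moved stays moved. The work goes in short steps, Python scripts to look and compute and a shell command to move; the robot and the scene stay as the last step left them, time stands still between calls to the robot, and variables do not carry over. Pictures are saved under pics/ and viewed, at most 10 in all, crops included, and the job is handed in when it is done.

```bash
ls; mkdir -p pics; cat > h.py <<'E'
import numpy as np, cv2
from workcell import bot, vision, workorder
def px2w(p, uv, d=None, z=None):
    R,_=cv2.Rodrigues(np.array(p["rvec"],float)); t=np.array(p["tvec"],float).ravel(); K=np.array(p["K"])
    ray=np.linalg.inv(K)@np.array([uv[0],uv[1],1.0])
    if z is None:
        if d is None: d=float(p["z_map"][int(round(uv[1])),int(round(uv[0]))])
        return R.T@(ray*d-t)
    o=-R.T@t; r=R.T@ray
    return o+r*(z-o[2])/r[2]
E
python3 - <<'E'
from h import *
np.set_printoptions(precision=4,suppress=True)
Z={"push_face":.05,"gap_mark":.04,"index_mark":.04,"bolt_pad":.03,"slide_base":0,"test_block":.062,"gear_specimen":0,"ring_specimen":0,"dark_pin":0}
for c in("top","scene"):
    p=vision.camera(c); cv2.imwrite(f"pics/{c}0.png",p["image"])
    for n,z in Z.items():
        for r in vision.place_of(p,n)[:2]:
            print(c,n,round(r["score"],2),np.round(r["position"],1),px2w(p,r["position"],z=z))
o=bot.get_obs();print(o["clock"],o["eef_pos"],o["tool_rot"],o["grip_width"])
E
```

```text
pics
top push_face 0.67 [398.6 245.2] [ 0.5797 -0.0971  0.05  ]
top index_mark 0.81 [317.6 197.9] [0.666  0.0555 0.04  ]
top bolt_pad 0.72 [324.1 281.1] [0.51   0.0392 0.03  ]
top slide_base 0.96 [325.8 230.4] [0.6092 0.0385 0.    ]
top slide_base 0.17 [376.  238.2] [ 0.5965 -0.0598  0.    ]
top test_block 0.87 [387.6 318.6] [ 0.4448 -0.0776  0.062 ]
top test_block 0.82 [454.4 164.8] [ 0.7309 -0.1966  0.062 ]
top ring_specimen 0.84 [217.  266.1] [0.5342 0.2477 0.    ]
top dark_pin 0.43 [272.4 303.9] [0.464  0.1379 0.    ]
scene push_face 0.85 [374.9 226.9] [ 0.5745 -0.1016  0.05  ]
scene gap_mark 0.63 [334.4 230.8] [ 0.639 -0.04   0.04 ]
scene index_mark 0.54 [294.  242.7] [0.6602 0.0588 0.04  ]
scene index_mark 0.54 [332.5 310.7] [0.4322 0.165  0.04  ]
scene bolt_pad 0.97 [355.1 266.5] [0.5129 0.0261 0.03  ]
scene slide_base 0.89 [318.3 264.7] [0.6067 0.0395 0.    ]
scene test_block 0.77 [424.  272.5] [ 0.3768 -0.0061  0.062 ]
scene test_block 0.77 [354.2 210.6] [ 0.6491 -0.1141  0.062 ]
scene gear_specimen 0.68 [296.8 312.3] [0.5124 0.1772 0.    ]
scene ring_specimen 0.65 [257.7 320.4] [0.5429 0.2407 0.    ]
scene dark_pin 0.68 [329.1 310.4] [0.4758 0.1324 0.    ]
1.0 [ 0.1477 -0.4777  0.2313] [ 0.9888  0.1493 -0.     -0.    ] 0.08558897314532868
```

View pics/top0.png

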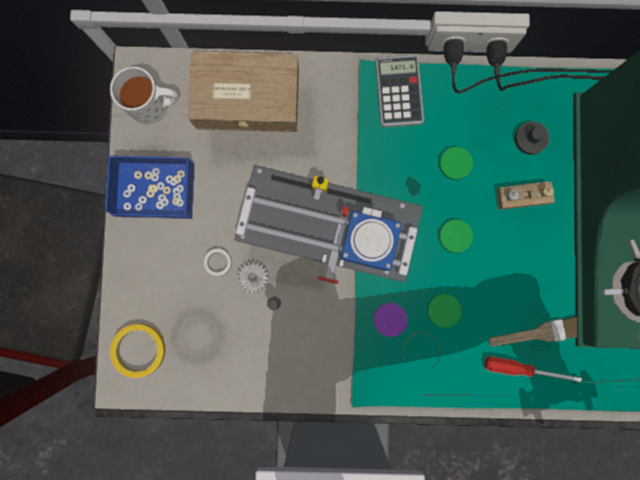

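View pics/scene0.png

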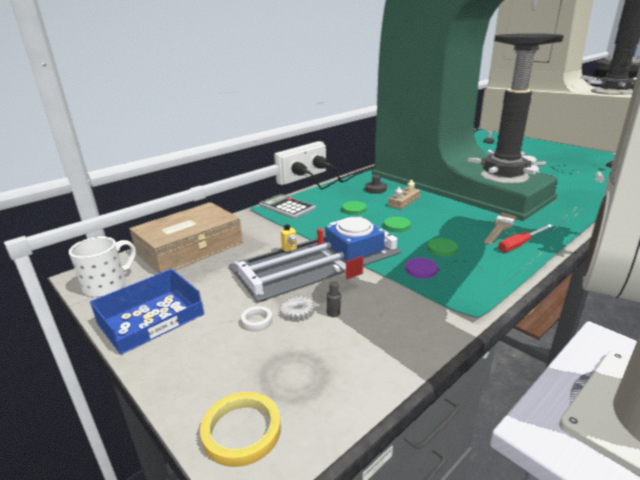

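The top view shows the slide tilted, with the carriage and pale test block at about (371,240), the yellow index block at (319,184), the red tab at (345,211) and the red pad at (328,280). The pin at (274,303), gear at (252,276) and ring at (217,262) stand clear of the push paths. Next I fit the slide frame from depth and colour.

```bash
cat > fit.py <<'E'
from h import *
np.set_printoptions(precision=4,suppress=True)
def cloud(p):
    v,u=np.mgrid[0:480,0:640]; d=p["z_map"].astype(float); K=np.array(p["K"]); R,_=cv2.Rodrigues(np.array(p["rvec"],float))
    c=np.stack([(u-K[0,2])/K[0,0]*d,(v-K[1,2])/K[1,1]*d,d],-1)-np.array(p["tvec"]).ravel()
    return c@R
def fit(p,show=True):
    P=cloud(p); hsv=cv2.cvtColor(p["image"],cv2.COLOR_BGR2HSV); h,s,v=[hsv[...,i].astype(int) for i in range(3)]
    reg=(P[...,0]>.4)&(P[...,0]<.75)&(P[...,1]>-.2)&(P[...,1]<.25)&(p["z_map"]>0)
    m={"carr":reg&(h>100)&(h<125)&(s>120)&(P[...,2]>.045),
       "red":reg&((h<8)|(h>172))&(s>120)&(P[...,2]>.015),
       "yel":reg&(h>18)&(h<35)&(s>130)&(P[...,2]>.03),
       "base":reg&(P[...,2]>.005)&(P[...,2]<.045)&(s<90)&(P[...,0]>.5)}
    return P,m
E
python3 - <<'E'
from fit import *
p=vision.camera("top");P,m=fit(p)
for k,mm in m.items():
    n,l,st,ce=cv2.connectedComponentsWithStats(mm.astype(np.uint8))
    for i in range(1,n):
        if st[i,4]<8: continue
        q=P[l==i]; r=cv2.minAreaRect((q[:,:2]*1000).astype(np.float32))
        print(k,st[i,4],"px",ce[i],"mean",q.mean(0),"zr",np.percentile(q[:,2],[5,50,95]),"rect",np.round(r[0],1),np.round(r[1],1),round(r[2],2))
i=p["image"][150:300,220:440]; cv2.imwrite("pics/crop1.png",cv2.resize(i,None,fx=3.6,fy=3.6,interpolation=cv2.INTER_CUBIC))
E
```

```text
carr 882 px [370.3209 242.0805] mean [ 0.5833 -0.0436  0.0613] zr [0.0578 0.0615 0.0645] rect [587.  -45.1] [94.8 91.5] 77.36
red 43 px [344.8372 210.6512] mean [0.6407 0.0042 0.0565] zr [0.0397 0.0584 0.0609] rect [641.3   4.1] [ 9.4 13.1] 80.08
red 50 px [327.32 279.5 ] mean [0.5129 0.0334 0.0493] zr [0.0463 0.0494 0.0519] rect [512.9  33. ] [36.3  4.9] 77.43
yel 147 px [319.7823 183.517 ] mean [0.6907 0.0519 0.0547] zr [0.0447 0.0549 0.0644] rect [692.7  51.9] [28.1 20.9] 77.9
base 10726 px [317.6511 220.1359] mean [0.6274 0.0547 0.0146] zr [0.0069 0.0105 0.0349] rect [610.2  36. ] [341.  180.8] 77.81
base 164 px [224.0183 262.372 ] mean [0.5412 0.2317 0.014 ] zr [0.0077 0.0144 0.0176] rect [541.8 234.4] [49.9 29.7] 1.85
base 478 px [252.5    274.1046] mean [0.5201 0.1765 0.0135] zr [0.01   0.0137 0.0165] rect [522.3 176.4] [42.1 59.4] 1.45
```

View pics/crop1.png

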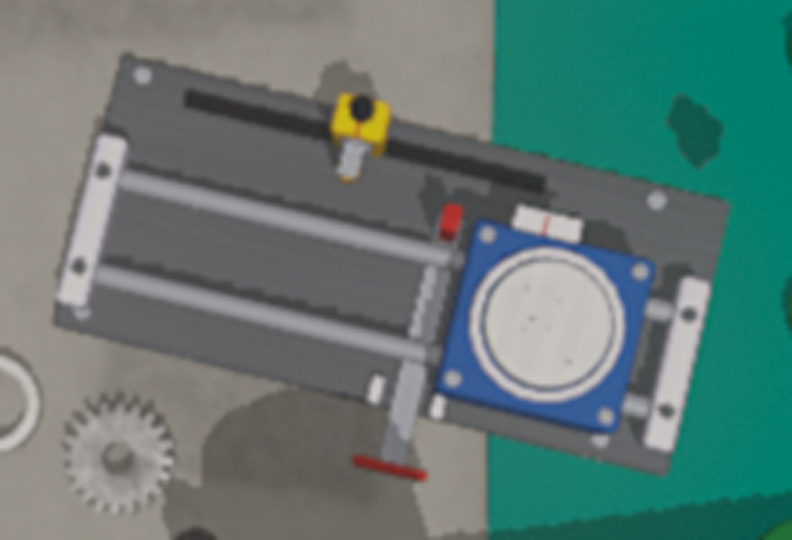

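```bash
python3 -m creep '[[[39,-33,0],[0,0,0]],[[39,-33,0],[0,0,0]],[[39,-33,0],[0,0,0]],[[39,-33,0],[0,0,0]],[[39,-33,0],[0,0,0]],[[39,-33,0],[0,0,0]],[[39,-33,0],[0,0,0]],[[39,-33,0],[0,0,0]],[[39,-33,0],[0,0,0]],[[30,-25,0],[0,0,0.05]]]' 0
cat >> fit.py <<'E'
A=np.deg2rad(-12.3); O=np.array([.606,.0382])
def S(w): # world->slide mm
    d=(np.asarray(w)[:2]-O)*1000; return np.array([np.cos(A)*d[0]+np.sin(A)*d[1],-np.sin(A)*d[0]+np.cos(A)*d[1],w[2]*1000])
def st():
    o=bot.get_obs(); R=cv2.Rodrigues(np.zeros(3))[0]
    from scipy.spatial.transform import Rotation as Ro
    x=Ro.from_quat(o["tool_rot"]).as_matrix()[:,0]
    print("t",round(o["clock"],2),"slide xyz",np.round(S(o["eef_pos"]),1),"toolx deg",round(np.degrees(np.arctan2(x[1],x[0])),2),"j",np.round(o["joint_pos"],3),"F",np.round(o["ft_force"],1),"w",round(o["grip_width"],4))
E
python3 - <<'E'
from fit import *
st()
p=vision.camera("scene")
for n,z in {"gap_mark":.04,"index_mark":.04,"bolt_pad":.03,"push_face":.05}.items():
    for r in vision.place_of(p,n)[:1]: print(n,r["score"],S(px2w(p,r["position"],z=z)))
E
```

```text
clock: 2.3
eef_pos: [0.4175, -0.0557, 0.2315]
tool_rot: [0.992, 0.125, 0.0, 0.0]
ft_force: [0.7, -1.0, 0.7]
grip_width: 0.0003
grasp_force: 0.0
t 2.3 slide xyz [-164.2 -131.9  231.5] toolx deg 14.32 j [-0.133  0.084 -0.184  1.302  0.     2.759] F [ 0.7 -1.   0.7] w 0.0003
gap_mark 0.95 [ 44.7733 -65.0058  40.    ]
index_mark 0.62 [64.728  27.2491 40.    ]
bolt_pad 0.75 [-88.0606 -29.0192  30.    ]
push_face 0.67 [  -2.8128 -137.1355   50.    ]
```

```bash
python3 -m creep '[[[0,0,0],[0,0,-0.184]],[[0,0,0],[0,0,-0.184]],[[0,0,0],[0,0,-0.184]],[[0,0,0],[0,0,-0.184]],[[0,0,0],[0,0,-0.184]],[[0,0,0],[0,0,-0.184]],[[17.5,5.5,20],[0,0,0]],[[17.5,5.5,20],[0,0,0]],[[17.5,5.5,20],[0,0,0]],[[17.5,5.5,20],[0,0,0]],[[17.5,5.5,20],[0,0,0]],[[17.5,5.5,20],[0,0,0]]]'
python3 - <<'E'
from fit import *
st()
E
```

```text
clock: 4.05
eef_pos: [0.4714, 0.0367, 0.1109]
tool_rot: [0.78, 0.625, -0.0, 0.0]
ft_force: [-0.7, 0.3, 0.0]
grip_width: -0.0004
grasp_force: 0.0
t 4.05 slide xyz [-131.2  -30.1  110.9] toolx deg 77.42 j [ 0.078  0.279 -0.275  1.016 -0.     1.868] F [-0.7  0.3  0. ] w -0.0004
```

```bash
python3 -m creep '[[[1,0,20],[0,0,0]],[[1,0,20],[0,0,0]],[[1,0,20],[0,0,0]],[[0,0,21],[0,0,0]],[[0,5,0],[0,0,0]],[[0,5,0],[0,0,0]],[[0,0,0],[0,0,0]]]'
python3 - <<'E'
from fit import *
st()
p=vision.camera("scene"); i=p["image"][170:330,230:450]; cv2.imwrite("pics/crop2.png",cv2.resize(i,None,fx=3.5,fy=3.5,interpolation=cv2.INTER_CUBIC))
E
```

```text
clock: 4.92
eef_pos: [0.4835, 0.0382, 0.0315]
tool_rot: [0.78, 0.626, 0.001, 0.001]
ft_force: [-0.1, 1.0, -0.1]
grip_width: -0.0
grasp_force: 0.0
t 4.92 slide xyz [-119.7  -26.1   31.5] toolx deg 77.52 j [ 0.079  0.397 -0.348  0.823 -0.     1.868] F [-0.1  1.  -0.1] w -0.0
```

View pics/crop2.png

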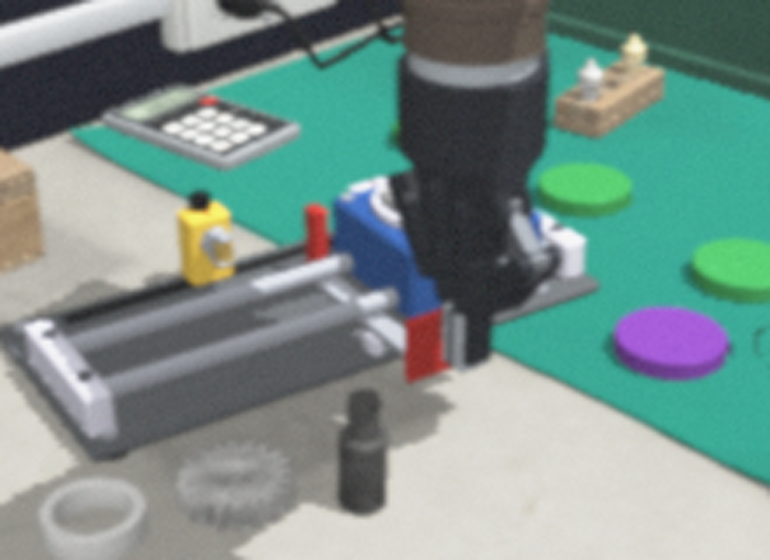

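The fingertips stand just in front of the red pad (crop about (430,345)), level with it. Pushing now.

```bash
for k in 1; do python3 -m creep '[[[0,5,0],[0,0,0]],[[0,5,0],[0,0,0]],[[0,5,0],[0,0,0]],[[0,0,0],[0,0,0]]]'; done; python3 -m creep '[[[0,5,0],[0,0,0]],[[0,5,0],[0,0,0]],[[0,0,0],[0,0,0]]]'
python3 -c "
from fit import *
st()"
```

```text
clock: 5.48
eef_pos: [0.4969, 0.0354, 0.0303]
tool_rot: [0.78, 0.626, 0.0, 0.0]
ft_force: [0.7, 0.1, -0.3]
grip_width: 0.0001
grasp_force: 0.0
clock: 5.85
eef_pos: [0.5067, 0.0332, 0.0302]
tool_rot: [0.78, 0.626, 0.0, 0.0]
ft_force: [0.0, 0.1, -1.0]
grip_width: -0.0002
grasp_force: 0.2
t 5.85 slide xyz [-96.  -26.1  30.2] toolx deg 77.56 j [ 0.065  0.437 -0.285  0.848 -0.     1.853] F [ 0.   0.1 -1. ] w -0.0002
```

```bash
python3 -m creep '[[[0,5,0],[0,0,0]],[[0,5,0],[0,0,0]]]'|grep -E "eef|ft_f";  python3 -m creep '[[[0,5,0],[0,0,0]],[[0,5,0],[0,0,0]]]'|grep -E "eef|ft_f"
python3 - <<'E'
from fit import *
st()
p=vision.camera("scene"); i=p["image"][170:330,230:450]; cv2.imwrite("pics/crop3.png",cv2.resize(i,None,fx=3.5,fy=3.5,interpolation=cv2.INTER_CUBIC))
E
```

```text
eef_pos: [0.5159, 0.0311, 0.0302]
ft_force: [-2.2, 0.4, 0.4]
eef_pos: [0.5236, 0.0294, 0.0299]
ft_force: [-13.5, 3.7, 12.0]
t 6.35 slide xyz [-78.7 -26.2  29.9] toolx deg 77.58 j [ 0.055  0.467 -0.234  0.875  0.002  1.843] F [-13.5   3.7  12. ] w 0.0001
```

View pics/crop3.png

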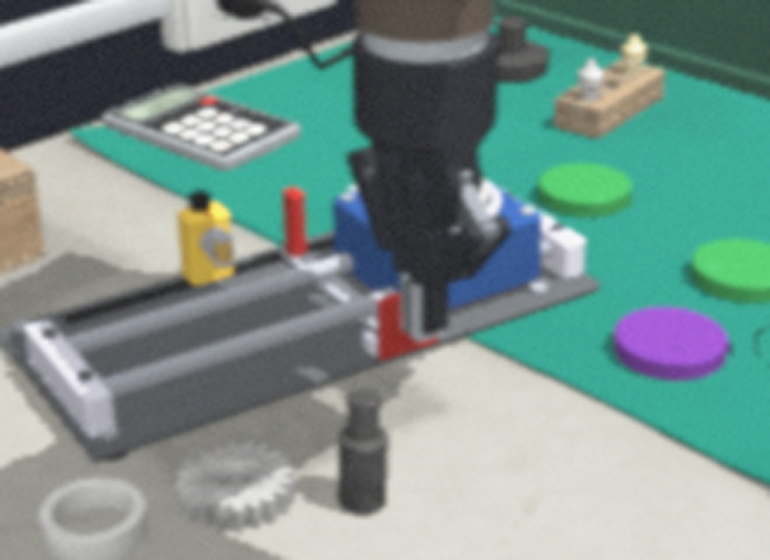

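```bash
cat > red.py <<'E'
from fit import *
st()
for c in("top","scene"):
    p=vision.camera(c);P,m=fit(p)
    for k in("red","carr","yel"):
        n,l,s,ce=cv2.connectedComponentsWithStats(m[k].astype(np.uint8))
        for i in range(1,n):
            if s[i,4]<15: continue
            q=np.array([S(a) for a in P[l==i]]); print(c,k,s[i,4],np.round(ce[i]),"5%",np.percentile(q,5,0),"50%",np.median(q,0),"95%",np.percentile(q,95,0))
    for nme,z in {"gap_mark":.04,"index_mark":.04,"bolt_pad":.03,"push_face":.05}.items():
        for r in vision.place_of(p,nme)[:1]: print(nme,round(r["score"],2),S(px2w(p,r["position"],z=z)))
E
python3 red.py
```

```text
t 6.4 slide xyz [-78.8 -26.1  30. ] toolx deg 77.58 j [ 0.055  0.467 -0.233  0.876  0.002  1.843] F [-7.9  1.8  6.3] w 0.0
top red 47 [348. 196.] 5% [ 63.7628 -29.5561  36.8059] 50% [ 68.6932 -25.5285  58.1356] 95% [ 76.1349 -21.6154  61.2153]
top carr 509 [382. 236.] 5% [ -42.6737 -131.2527   58.4473] 50% [  25.0263 -117.6898   61.5375] 95% [ 42.9549 -42.3032  64.4209]
top yel 66 [315. 182.] 5% [72.0009 34.9782 49.3535] 50% [79.2995 40.7379 54.7661] 95% [90.2761 44.9536 63.134 ]
top yel 76 [324. 184.] 5% [72.0126 18.1149 38.5239] 50% [79.7502 23.2026 54.6673] 95% [90.5019 28.9967 64.3495]
gap_mark 0.95 [ 52.8496 -70.8066  40.    ]
index_mark 0.72 [59.9028 41.5814 40.    ]
push_face 0.84 [  -0.7077 -142.3546   50.    ]
scene red 85 [314. 233.] 5% [ 60.1014 -29.6623  19.8307] 50% [ 63.0983 -24.9826  38.7394] 95% [ 70.869  -22.874   59.1381]
scene red 101 [342. 264.] 5% [-67.9825 -24.7778  15.6386] 50% [-66.2955 -14.6018  28.701 ] 95% [-64.2357  -7.9873  49.3598]
scene carr 124 [377. 236.] 5% [-135.2296 -129.7442   45.8279] 50% [ -48.3472 -117.2166   61.1007] 95% [-22.7635 -37.6624 115.2138]
scene carr 126 [333. 234.] 5% [-26.8079 -47.3742  46.1131] 50% [ 12.9647 -40.6783  55.1467] 95% [ 34.4522 -38.6929  63.4688]
scene yel 114 [287. 235.] 5% [68.381  21.1366 33.3693] 50% [73.1158 39.0221 52.7283] 95% [83.4708 43.5338 58.0012]
gap_mark 0.92 [ 52.7543 -74.4143  40.    ]
index_mark 0.63 [65.0155 25.1669 40.    ]
bolt_pad 0.89 [-59.1906 -27.5524  30.    ]
push_face 0.61 [   3.7139 -144.3716   50.    ]
```

```bash
python3 -m creep '[[[0,2,-1],[0,0,0]],[[0,1,0],[0,0,0]]]'|grep -E "eef|ft_f";  python3 -m creep '[[[0,2,0],[0,0,0]],[[0,0,0],[0,0,0]]]'|grep -E "eef|ft_f"
python3 red.py | grep -E "^t |red"
```

```text
eef_pos: [0.5235, 0.0294, 0.0301]
ft_force: [-13.7, 4.6, 7.3]
eef_pos: [0.5235, 0.0293, 0.0301]
ft_force: [-16.8, 4.5, 10.2]
t 7.4 slide xyz [-78.7 -26.2  30.1] toolx deg 77.64 j [ 0.054  0.473 -0.224  0.888  0.004  1.84 ] F [-16.8   4.5  10.2] w -0.0003
top red 46 [348. 196.] 5% [ 63.6203 -29.4268  35.7386] 50% [ 68.6302 -25.5077  57.8678] 95% [ 76.1101 -21.596   61.3594]
scene red 84 [314. 233.] 5% [ 59.9887 -30.4005  19.9211] 50% [ 63.2254 -24.8275  39.0689] 95% [ 71.0613 -22.9916  59.0684]
scene red 102 [342. 263.] 5% [-67.8658 -26.3757  15.7777] 50% [-66.1719 -15.0617  29.9245] 95% [-64.2249  -8.6581  49.9868]
```

```bash
python3 -m creep '[[[0,-10,0],[0,0,0]],[[0,-5,0],[0,0,0]],[[6,0,-3],[0,0,0]],[[6,0,-3],[0,0,0]],[[0,5,0],[0,0,0]],[[0,5,0],[0,0,0]]]'|grep -E "eef|ft_f";  python3 -m creep '[[[0,3,0],[0,0,0]],[[0,3,0],[0,0,0]],[[0,0,0],[0,0,0]]]'|grep -E "eef|ft_f"
python3 red.py | grep -E "^t |red"
```

```text
eef_pos: [0.5265, 0.0415, 0.0372]
ft_force: [-11.0, 4.0, 10.2]
eef_pos: [0.5265, 0.0414, 0.0367]
ft_force: [-18.2, 6.4, 15.9]
t 9.03 slide xyz [-78.3 -13.8  36.7] toolx deg 77.66 j [ 0.075  0.471 -0.205  0.909  0.006  1.861] F [-18.2   6.4  15.9] w -0.0
top red 45 [348. 196.] 5% [ 63.63   -29.1171  35.5631] 50% [ 69.2732 -25.4931  57.8967] 95% [ 75.5799 -21.578   60.9176]
scene red 85 [314. 233.] 5% [ 60.1978 -29.9371  20.8348] 50% [ 63.0152 -25.0805  39.1466] 95% [ 69.6015 -22.5702  59.0454]
scene red 105 [348. 263.] 5% [-93.5296 -44.0675  15.6427] 50% [-66.4796 -25.8622  22.5361] 95% [-64.5622  -8.8034  58.6071]
```

Bolt position is identical from a second contact, so it is at its stop. Retreat, lift over, and come down behind the carriage.

```bash
python3 -m creep '[[[0,-12,0],[0,0,0]],[[0,-20,0],[0,0,0]],[[0,0,-30],[0,0,0]],[[0,0,-40],[0,0,0]],[[0,0,-40],[0,0,0]],[[-30,22,0],[0,0,0]],[[-30,22,0],[0,0,0]],[[-30,22,0],[0,0,0]],[[-30,20,0],[0,0,0]],[[-30,18,0],[0,0,0]],[[0,0,0],[0,0,0]]]'|grep -E "eef|ft_f"
python3 red.py | grep -E "^t |red|carr"
```

```text
eef_pos: [0.5732, -0.1253, 0.1469]
ft_force: [-0.2, 1.1, -0.1]
t 10.9 slide xyz [   2.8 -166.8  146.9] toolx deg 77.34 j [-0.215  0.457  0.093  1.206 -0.001  1.577] F [-0.2  1.1 -0.1] w -0.0002
top red 46 [348. 196.] 5% [ 63.3357 -29.4275  38.8822] 50% [ 68.5756 -25.5088  57.6875] 95% [ 76.0878 -21.5978  60.4519]
top red 55 [331. 265.] 5% [-64.1127 -41.9643  44.9997] 50% [-62.0279 -25.248   50.0702] 95% [-59.7169  -8.8465  52.1002]
top carr 863 [370. 243.] 5% [ -45.388  -130.2695   58.1357] 50% [-13.9278 -82.3676  61.4259] 95% [ 41.6533 -40.109   64.3571]
scene red 87 [314. 233.] 5% [ 59.5345 -29.6229  20.6537] 50% [ 63.0238 -24.6559  38.7607] 95% [ 70.6778 -22.9712  59.7754]
scene red 265 [346. 261.] 5% [-68.3415 -43.4816  16.9978] 50% [-66.5237 -25.2723  34.2477] 95% [-64.3035  -8.8378  49.6734]
scene carr 621 [354. 238.] 5% [ -49.8714 -124.2355   46.5315] 50% [-44.5849 -57.9483  57.6011] 95% [ 26.3866 -39.7249  63.3069]
```

```bash
python3 -m creep '[[[0,-1,25],[0,0,0]],[[0,-1,25],[0,0,0]],[[0,-1,25],[0,0,0]],[[0,0,23],[0,0,0]],[[5,0,0],[0,0,0]],[[5,0,0],[0,0,0]],[[0,0,0],[0,0,0]]]'|grep -E "clock|eef|ft_f"
python3 - <<'E'
from fit import *
st()
p=vision.camera("scene"); i=p["image"][150:310,230:450]; cv2.imwrite("pics/crop4.png",cv2.resize(i,None,fx=3.5,fy=3.5,interpolation=cv2.INTER_CUBIC))
E
```

```text
clock: 12.28
eef_pos: [0.5727, -0.1117, 0.0508]
ft_force: [-0.7, -1.1, 0.1]
t 12.28 slide xyz [  -0.6 -153.6   50.8] toolx deg 77.62 j [-0.193  0.535 -0.049  0.983  0.     1.594] F [-0.7 -1.1  0.1] w -0.0001
```

View pics/crop4.png

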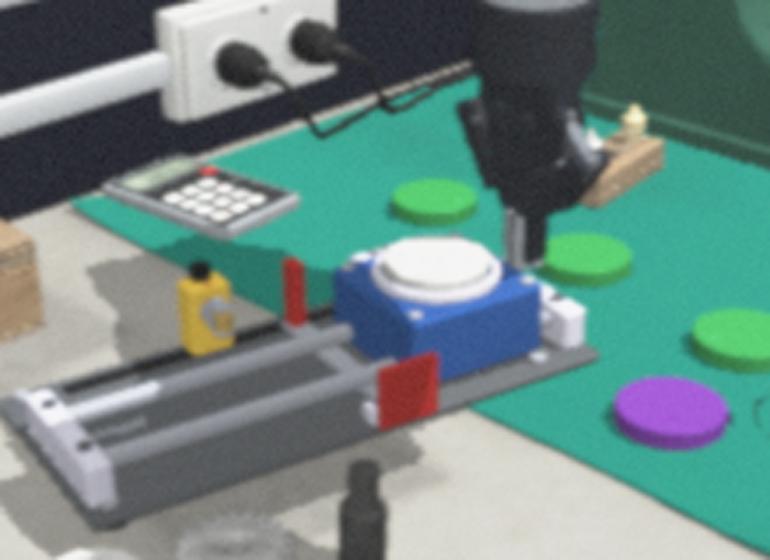

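The fingertips are upright just behind the carriage's rear face, above the end block, and the tab (crop (293,290)) now stands clear of the carriage's path. Pushing.

```bash
python3 -m creep '[[[2,0,3],[0,0,0]],[[3,0,0],[0,0,0]],[[3,0,0],[0,0,0]],[[3,0,0],[0,0,0]],[[4,0,0],[0,0,0]],[[5,0,0],[0,0,0]],[[6,0,0],[0,0,0]],[[6,0,0],[0,0,0]],[[6,0,0],[0,0,0]],[[6,0,0],[0,0,0]],[[6,0,0],[0,0,0]],[[6,0,0],[0,0,0]]]'|grep -E "clock|eef|ft_f"
python3 red.py
```

```text
clock: 13.82
eef_pos: [0.5835, -0.0571, 0.0463]
ft_force: [-1.0, -1.8, -0.4]
t 13.82 slide xyz [ -1.6 -97.9  46.3] toolx deg 77.57 j [-0.097  0.547 -0.042  0.982 -0.     1.69 ] F [-1.  -1.8 -0.4] w -0.0004
top red 44 [348. 196.] 5% [ 63.6987 -29.1007  34.2461] 50% [ 68.9741 -25.2915  58.0387] 95% [ 75.9098 -21.5576  60.958 ]
top red 57 [332. 265.] 5% [-64.0857 -41.9168  45.8937] 50% [-61.9582 -26.1643  49.1991] 95% [-59.5637  -9.4565  52.4648]
top carr 648 [339. 237.] 5% [-45.4069 -76.2893  58.1403] 50% [-26.126  -14.8804  61.3984] 95% [41.7689  6.9887 64.195 ]
top yel 66 [315. 182.] 5% [71.9787 34.8843 48.3475] 50% [78.9614 40.7927 55.1042] 95% [90.3279 44.9542 65.0426]
top yel 75 [324. 185.] 5% [71.8847 18.2233 42.4884] 50% [79.1967 23.0258 54.4009] 95% [90.9663 29.1009 59.5515]
index_mark 0.8 [55.889  34.7672 40.    ]
bolt_pad 0.5 [-61.7513 -21.2396  30.    ]
push_face 0.64 [  0.6516 -86.9555  50.    ]
scene red 268 [346. 261.] 5% [-68.1618 -43.1334  17.357 ] 50% [-66.3731 -25.1971  33.9466] 95% [-63.8633  -8.6192  50.3955]
scene carr 642 [335. 244.] 5% [-49.8396 -76.7626  46.2575] 50% [-45.4609 -11.8156  57.5898] 95% [26.3957  8.5086 63.0126]
scene yel 117 [286. 235.] 5% [68.1192 21.5034 32.2328] 50% [73.143  39.2784 52.524 ] 95% [84.3451 43.5553 57.9438]
gap_mark 0.65 [ 55.1761 -25.61    40.    ]
index_mark 0.83 [61.9429 25.5335 40.    ]
bolt_pad 0.57 [-63.667  -25.8246  30.    ]
push_face 0.97 [  8.6183 -96.077   50.    ]
```

```bash
python3 - <<'E'
from fit import *
p=vision.camera("top")
P=cloud(p)
for uv in [(371.4,213.3)]:
    for z in(.045,.05): print("gap line at t0",S(px2w(p,uv,z=z)))
for z in (.046,.04): print("roller",S(px2w(p,(317,194.4),z=z)))
i=p["image"][160:260,280:400]; cv2.imwrite("pics/crop5.png",cv2.resize(i,None,fx=6,fy=6,interpolation=cv2.INTER_CUBIC))
E
```

```text
gap line at t0 [ 49.9098 -75.3058  45.    ]
gap line at t0 [ 49.1189 -75.0373  50.    ]
roller [60.1682 32.0501 46.    ]
roller [61.1809 32.3826 40.    ]
```

View pics/crop5.png

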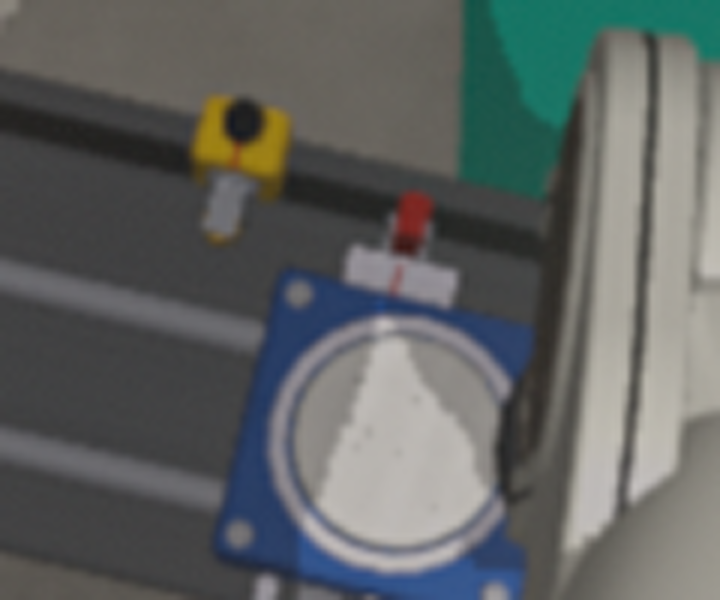

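```bash
python3 - <<'E'
from fit import *
p=vision.camera("top"); P=cloud(p)
for n,uv in {"gap":(346.2,206.6),"blk":(319.2,186.0),"roller":(316.9,194.5)}.items():
    z=np.median(P[int(uv[1])-1:int(uv[1])+2,int(uv[0])-1:int(uv[0])+2,2]); print(n,z,S(px2w(p,uv,z=z)))
st()
E
```

```text
gap 0.06050587160199373 [ 48.4897 -26.4583  60.5059]
blk 0.05577317219815954 [74.8029 31.3094 55.7732]
roller 0.04941775222751068 [59.3636 31.997  49.4178]
t 14.43 slide xyz [ -1.6 -98.3  46.3] toolx deg 77.56 j [-0.098  0.547 -0.042  0.982  0.     1.69 ] F [-0.2  0.8 -0.2] w -0.0001
```

```bash
python3 -m creep '[[[6,0,0],[0,0,0]],[[6,0,0],[0,0,0]],[[6,0,0],[0,0,0]],[[6,0,0],[0,0,0]],[[4,0,0],[0,0,0]],[[3,0,0],[0,0,0]],[[3,0,0],[0,0,0]]]'|grep -E "clock|eef|ft_f"
for i in 1 2 3 4; do python3 -m creep '[[[2,0,0],[0,0,0]]]'|grep -E "eef|ft_f"; done
python3 -c "
from fit import *
st()"
```

```text
clock: 15.3
eef_pos: [0.5908, -0.0241, 0.0463]
ft_force: [-0.4, -2.1, 0.3]
eef_pos: [0.5913, -0.0222, 0.0463]
ft_force: [-1.0, -1.3, -0.4]
eef_pos: [0.5917, -0.0203, 0.0463]
ft_force: [0.6, -1.5, -0.1]
eef_pos: [0.5921, -0.0184, 0.0463]
ft_force: [-0.3, -1.2, -0.2]
eef_pos: [0.5925, -0.0164, 0.0463]
ft_force: [-0.6, -1.9, -0.5]
t 15.8 slide xyz [ -1.5 -56.2  46.3] toolx deg 77.56 j [-0.028  0.558 -0.023  0.99  -0.     1.76 ] F [-0.6 -1.9 -0.5] w 0.0002
```

```bash
for i in 1 2 3 4; do python3 -m creep '[[[1.5,0,0],[0,0,0]]]'|grep -E "eef|ft_f"|tr '\n' ' '; echo; done; python3 red.py | grep -E "^t |carr"
```

```text
eef_pos: [0.5929, -0.0149, 0.0463] ft_force: [-0.2, -1.4, -0.1] 
eef_pos: [0.5932, -0.0134, 0.0463] ft_force: [-0.3, -1.7, -0.1] 
eef_pos: [0.5934, -0.0122, 0.0463] ft_force: [-1.1, -3.6, 0.2] 
eef_pos: [0.5935, -0.0117, 0.0463] ft_force: [-0.6, -5.0, 0.7] 
t 16.3 slide xyz [ -1.6 -51.4  46.3] toolx deg 77.53 j [-0.018  0.56  -0.019  0.992 -0.003  1.77 ] F [-0.6 -5.   0.7] w -0.0001
top carr 417 [306. 229.] 5% [-44.813   -8.1809  58.4909] 50% [-22.628   40.7991  61.47  ] 95% [40.6182 53.4006 64.3054]
scene carr 657 [317. 250.] 5% [-49.8418 -31.8294  46.0408] 50% [-45.8236  31.3322  57.9176] 95% [24.2338 53.9103 63.2488]
```

The resistance is rising on the first detent pin, about 11 mm before the expected dip. Continuing in 1 mm steps.

```bash
for i in 1 2 3 4 5; do python3 -m creep '[[[1,0,0],[0,0,0]]]'|grep -E "eef|ft_f"|tr '\n' ' '; echo; done
```

```text
eef_pos: [0.5938, -0.0106, 0.0463] ft_force: [-2.0, -4.5, 1.3] 
eef_pos: [0.5941, -0.0091, 0.0463] ft_force: [-0.7, -3.8, 1.1] 
eef_pos: [0.5945, -0.0075, 0.0463] ft_force: [-1.2, -3.0, 0.7] 
eef_pos: [0.5947, -0.0062, 0.0463] ft_force: [-1.5, -1.8, -0.4] 
eef_pos: [0.595, -0.005, 0.0463] ft_force: [-0.5, -2.0, 0.1]
```

```bash
python3 -m creep '[[[1,0,0],[0,0,0]]]'|grep -E "eef|ft_f"|tr '\n' ' '; python3 -m creep '[[[1,0,0],[0,0,0]]]'|grep -E "eef|ft_f"; python3 - <<'E'
from fit import *
st()
p=vision.camera("top"); i=p["image"][160:260,265:385]; cv2.imwrite("pics/crop6.png",cv2.resize(i,None,fx=6,fy=6,interpolation=cv2.INTER_CUBIC))
E
python3 red.py | grep carr
```

```text
eef_pos: [0.5953, -0.0041, 0.0463] ft_force: [-0.6, -1.0, 0.0] eef_pos: [0.5955, -0.0032, 0.0463]
ft_force: [-0.6, -0.5, -0.6]
t 17.68 slide xyz [ -1.5 -42.7  46.3] toolx deg 77.59 j [-0.006  0.562 -0.015  0.994  0.001  1.782] F [-0.6 -0.5 -0.6] w 0.0004
top carr 394 [301. 228.] 5% [-44.3849   4.2872  58.4456] 50% [-20.3983  50.5546  61.529 ] 95% [40.4944 62.6065 64.3801]
scene carr 668 [312. 252.] 5% [-49.9305 -19.8222  46.5677] 50% [-45.6938  43.1387  57.8717] 95% [25.5772 65.8142 63.2321]
```

View pics/crop6.png

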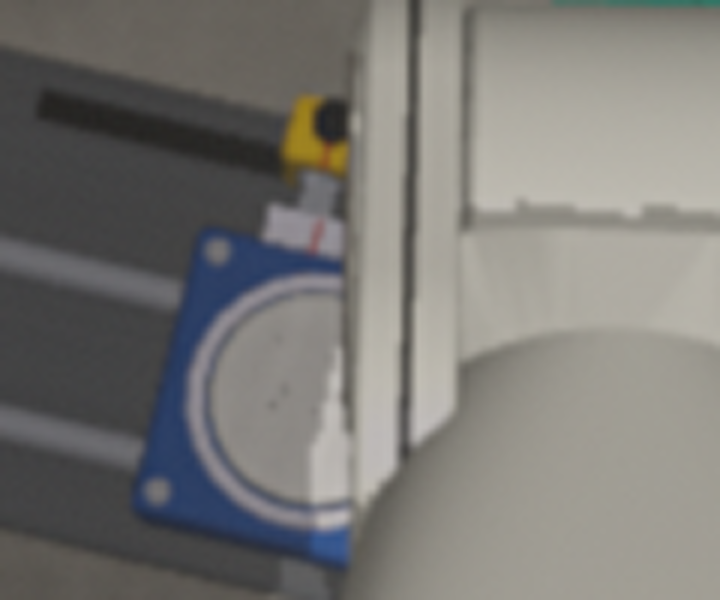

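```bash
python3 - <<'E'
from fit import *
p=vision.camera("top")
print(S(px2w(p,(318,199.2),z=.0605)),S(px2w(p,(319.2,185.9),z=.0558)))
E
for i in 1 2; do python3 -m creep '[[[0.5,0,0],[0,0,0]],[[0,0,0],[0,0,0]]]'|grep -E "eef|ft_f"|tr '\n' ' '; echo; done
```

```text
[49.4716 27.3157 60.5   ] [74.9804 31.3528 55.8   ]
eef_pos: [0.5955, -0.0032, 0.0463] ft_force: [-0.7, 0.6, 0.4] 
eef_pos: [0.5956, -0.0028, 0.0463] ft_force: [-0.5, 0.4, -0.0]
```

```bash
for i in 1 2 3 4; do python3 -m creep '[[[0.7,0,0],[0,0,0]]]'|grep -E "eef|ft_f"|tr '\n' ' '; echo; done;  python3 red.py | grep -E "^t|carr"
```

```text
eef_pos: [0.5957, -0.0021, 0.0463] ft_force: [0.1, -1.1, -0.3] 
eef_pos: [0.5959, -0.0014, 0.0463] ft_force: [-0.9, -0.2, -0.2] 
eef_pos: [0.596, -0.0007, 0.0463] ft_force: [-0.6, -0.4, 0.6] 
eef_pos: [0.5962, 0.0, 0.0463] ft_force: [-0.3, -0.1, 0.2] 
t 19.27 slide xyz [ -1.5 -39.4  46.3] toolx deg 77.57 j [ 0.     0.564 -0.012  0.995 -0.     1.788] F [-0.3 -0.1  0.2] w -0.0001
top carr 402 [299. 227.] 5% [-44.6904  10.2171  58.5448] 50% [-20.9159  54.1514  61.4739] 95% [40.4647 65.5264 64.3592]
top yel 65 [315. 182.] 5% [72.1116 34.9743 50.952 ] 50% [79.6623 40.7994 55.2096] 95% [90.4449 44.9095 63.2981]
scene carr 669 [312. 252.] 5% [-49.6756 -20.6589  46.2816] 50% [-45.9169  42.2832  57.8439] 95% [24.3777 65.851  63.161 ]
```

The finger advances without force while the carriage stays put at about 105 mm of travel, so it has dropped in. Backing off and checking.

```bash
python3 -m creep '[[[-5,0,0],[0,0,0]],[[-15,0,0],[0,0,0]],[[-20,0,0],[0,0,0]],[[0,0,-30],[0,0,0]],[[0,0,-40],[0,0,0]],[[-40,0,-40],[0,0,0]],[[-40,-30,0],[0,0,0]],[[-40,-30,0],[0,0,0]],[[-40,-30,0],[0,0,0]],[[-40,-30,0],[0,0,0]],[[0,0,0],[0,0,0]]]'|grep -E "clock|eef|ft_f"
python3 - <<'E'
from fit import *
st()
p=vision.camera("top"); i=p["image"][150:320,200:400]; cv2.imwrite("pics/crop7.png",cv2.resize(i,None,fx=3.5,fy=3.5,interpolation=cv2.INTER_CUBIC))
j=p["image"][165:225,280:360]; cv2.imwrite("pics/crop8.png",cv2.resize(j,None,fx=9,fy=9,interpolation=cv2.INTER_CUBIC))
E
python3 red.py | grep -E "carr|red"
```

```text
clock: 21.15
eef_pos: [0.4241, -0.2111, 0.1565]
ft_force: [0.4, 0.7, -0.2]
t 21.15 slide xyz [-124.7 -282.4  156.5] toolx deg 77.2 j [-0.462  0.238 -0.2    1.134 -0.001  1.333] F [ 0.4  0.7 -0.2] w 0.0001
top red 48 [348. 196.] 5% [ 63.2305 -29.8368  40.8253] 50% [ 68.811  -25.5306  57.7681] 95% [ 76.0852 -21.6371  60.6485]
top red 56 [331. 265.] 5% [-64.1619 -41.459   43.424 ] 50% [-62.0636 -25.0257  49.4236] 95% [-59.6337  -8.8781  52.4612]
top carr 836 [314. 229.] 5% [-44.9813 -24.3293  58.2805] 50% [-13.3217  19.6462  61.4064] 95% [41.7156 65.2146 64.393 ]
scene red 21 [313. 225.] 5% [ 60.8275 -31.1316  54.6789] 50% [ 66.1444 -25.3113  58.7812] 95% [ 72.4691 -23.1189  59.7552]
scene red 270 [346. 261.] 5% [-68.098  -43.2189  17.3913] 50% [-66.501  -24.7052  34.4146] 95% [-63.8236  -8.5151  49.5313]
scene carr 677 [311. 252.] 5% [-49.6841 -20.3415  46.3314] 50% [-45.4826  43.4685  58.4024] 95% [24.9823 65.8146 63.1452]
```

View pics/crop7.png

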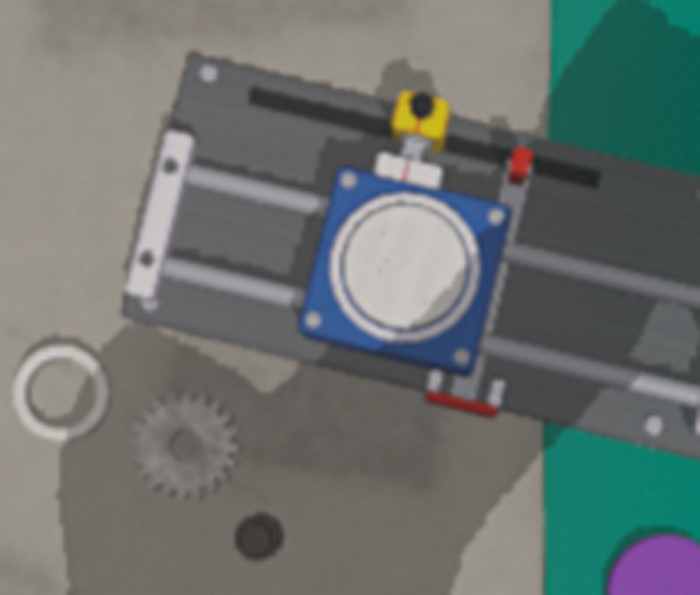

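View pics/crop8.png

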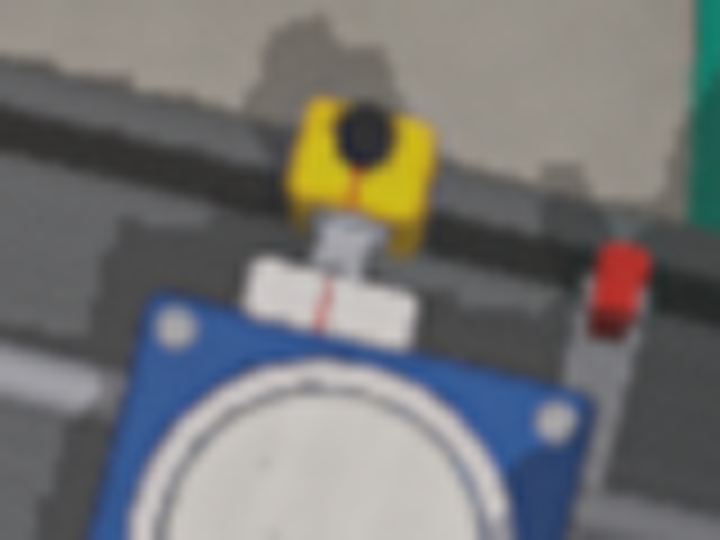

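The red lines at crop (324,305) and (356,187) are in line along the slide's x. The bolt is home, the block is seated, and the pin, gear and ring are undisturbed. Handing in.

```bash
python3 -c "
from workcell import workorder
print(workorder.job_done())"
```

```text
the job is handed in; nothing more can be done
None
```

I pushed the bolt to its stop and then the carriage about 105 mm into its detent at the index block. It is resting there, with the test block still in its nest and the gear, ring and pin still standing in place. I handed the job in with the robot clear of everything, at about 21 s on the clock; no verdict came back.

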